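# Wedge up the display riser's loose end

### The job

The free end of the low white display riser has lost its foot. Take the orange wedge, slide it thin end first, flat on the table and square to the board, under the middle of that free end, and push it in until it jams tight, so that the board bears firmly on it; then let go. Push gently by feel, without overstraining the board, and leave the riser, its figurines and the other things on the table untouched by you.

Things in the scene. Friction and masses are not known exactly. Their poses are not given: they have to be found in the camera images.
- riser: Low display riser fixed to the table: springy white board 180 mm wide (x), 320 mm long (y), 18 mm thick, held at its +y end by a dark wood block; robed figurines up to 170 mm tall stand fixed on it, none within 120 mm of the free end. Origin on the table exactly under the middle of the board's FREE (brass-edged) end; y points from the free end along the board to the block, z up.
- riser_gap (a point): Same point as the riser's origin, on the table under the free end. The gap from table to the board's lower edge here is 10.5 to 19.5 mm, differs each time and is not measured. The free end rests with about 3 N and takes 8 N more per mm it is lifted. Once the ramp touches, the push needed is 0.75 to 1.6 times the load (friction); let go, the wedge stays put.
- riser_block (a point): Top centre of the block, 295 mm along y from the free end, 45 mm above the table. How tight: the board should bear on the wedge with 5 to 15 N when you have let go, which a firm, slow horizontal push of about 10 N gives; if it ever bears with more than 20 N the figurines crack off.
- wedge: Smooth orange plastic wedge, 136 mm long (x), 36 mm wide (y), about 0.12 kg, loose, flat on the table; thin end to +x. Origin: centre of its underside. The 100 mm ramp rises evenly from 6 mm at the thin end (x = +68 mm) to 24 mm (x = -32 mm); behind it, x = -32 to -68 mm, is a square heel block 32 mm tall, to grip across its width and push on from behind.
- wedge_heel (a point): Centre of the wedge's heel block (36 x 36 mm, 32 mm tall), 16 mm above its underside; axes as the wedge's.
- wedge_tip (a point): Middle of the wedge's thin end face, 3 mm above its underside, 118 mm ahead (+x of the wedge) of wedge_heel.
- candy_jar: Bystander: amber sweet jar with green lid, 80 mm across, 110 mm tall; origin at the centre of its underside.
- carton: Bystander: pink upright carton 45 x 60 mm, 100 mm tall; origin at the centre of its underside.
- figurine: Bystander: loose purple robed figurine, 56 mm across, 132 mm tall; origin at the centre of its underside.
Mind the look-alikes: they are no part of the job. What is meant by the wedge is not purple, and is the larger of those in its own colour.

How it is judged:
On the way, in this order (a step that is already met when the one before it is completed fails the run):
1. the wedge's thin end is under the board's free end, by 10 mm or more, with the wedge lying flat (y of wedge_tip in the frame of riser above 0.01 m and angle between wedge's own z axis and vertical below 0.07 rad and height (world z) of wedge below 0.006 m), for 0.1 s.
2. the board bears on the wedge with 5 N or more (contact force between wedge and riser above 5 N), for 0.2 s.
At the end, for the whole second after the job is handed in: The wedge lies flat on the table, at rest and let go, thin end at least 20 mm under the board's free end, within 40 mm of its middle and within 0.2 rad of square to it, and the board bears on it with 5 to 15 N (contact force between wedge and riser between 5 and 15 N and y of wedge_tip in the frame of riser above 0.02 m and x of wedge_tip in the frame of riser between -0.04 and 0.04 m and angle between the x axis of wedge and the y axis of riser, either way round below 0.2 rad and angle between wedge's own z axis and vertical below 0.05 rad and height (world z) of wedge below 0.004 m and linear speed of wedge below 0.01 m/s); the robot touches nothing.
It fails at once if the board bears on the wedge with more than 20 N (contact force between wedge and riser above 20 N).
It fails at once if the robot presses on the riser or its figurines (more than 3 N) (contact force between any of the arm, the fingers and riser above 3 N).
It fails at once if a bystander is moved by more than 15 mm (distance of any of candy_jar, carton, figurine from where it was at the start of the episode above 0.015 m).
It also fails if it takes over 64 s, if anything falls off the work surface, if the arm or the gripper's body presses on something with over 40 N, if the wrist force passes 120 N, or if a joint passes its speed limit or range.

### The arm

A 6-joint arm with a two-finger parallel gripper is mounted at the origin on the work surface. World frame = base frame: x ahead of the robot, y to its left, z up, the work surface at z = 0. Lengths are in m, angles in rad, forces in N, time in s.
With the tool pointing down it reaches from about 0.35 to 0.85 m from the base axis. Payload 8.1 kg.
Tool frame: the origin (TCP) lies between the finger pads; the fingertips stand 11 mm ahead of it and the grasp point (between the pads) lies 8 mm behind it (tips_ahead is the z of the fingertips in the tool frame, in m); z points along the fingers, y is the line along which they close (so a half turn about z gives the same grasp; the last joint's range is limited). The gripper opens to 93 mm and grips with 3 to 60 N. Pads are 15 mm wide; open, the fingers measure 128 mm over their backs; the gripper's body (75 mm by 188 mm) begins 65 mm behind the grasp point.
Start: joints at [-0.085, 0.13, 1.488, -0, 1.523, -0.085], TCP at [0.6, 0, 0.23] pointing down, gripper open.
Joint ranges: [-2.96, 2.96], [-0.89, 2.26], [0.02, 2.5], [-1.34, 4.48], [0, 2.73], [-2.66, 2.66]. Speed limits (rad/s): [2.39, 2.39, 2.79, 3.14, 3.14, 3.14].

### API

Orientations are given as a rotation vector (axis times angle).
In Python, from plant import read_state, read_camera, close_job, tips_ahead gives the robot as it stands. The module is installed in compiled form; this text tells all that it offers.
- The arm moves only by the tool move_arm, never from a script. Its argument "plan" is a list of rows, each a list of 7 numbers: the turn, a rotation vector about the tool's x, y, z in units of 6 degrees (1.0 is 6 degrees), then the shift along the tool's x, y, z in units of 25 mm (1.0 is 25 mm), then the finger opening in mm, from 0 to 93. A call has exactly 10 rows; each row shifts and turns the commanded pose from where the row before left it, along the tool's axes as they then stand; what a row does not reach is not made up. A row lasts 1/10 s, in which the tool goes at most 50 mm and 8.59 degrees, less where a joint would pass 70% of its speed; a pose out of reach is approached as far as the arm can. A call is refused whole if a number of a shift passes 1 or a number of a turn 1, either way. A call with a gripper value outside its range is refused whole. The fingers move at their own pace and stop on an object; "force" is the grip in N (left out, the last holds). Time passes only in rows, so rows that do not move let the fingers close, or fill a call up. It gives the time, the measured TCP pose, the force, the opening and the grip force at its end, in the units of the state.
- read_state(): the state, without advancing time (a new reading comes with each control period).
- read_camera(name): name is "scene" or "side" or "wrist"; returns a dict with "frame" (400x640x3 uint8, red, green, blue), "z_map" (400x640 float32, m along the optical axis (not along the pixel's ray), 0 where there is no reading), "fx", "fy", "cx", "cy" (pixels), "distortion" ([k1, k2, p1, p2, k3] as OpenCV has them; the pictures are not rectified), "rvec" (rotation vector, rad) and "tvec" (3), from world to camera coordinates, as OpenCV has them. Camera axes: x right, y down, z forward; pixel columns grow to the right and rows downward; lengths in m; the calibration is good to about 2 mm. A picture is of the moment at which its call begins.
- close_job(): hands the job in; it is judged then, once.
The state is a dict: "t": time; "q": joint angles; "dq": joint speeds; "joint_torque": joint torques, N m; "tool_pos": TCP position; "orientation": TCP orientation; "force": force on the tool from outside, world axes, zero at the start; "wrist_torque": the same for the moment, N m; "opening": finger opening in m; "gripper_force": force on a finger pad.
Only numpy, scipy, OpenCV 4.12 (cv2) and the standard library are available. Lean on these libraries where they do the work, as an engineer would, in place of code of your own. Each camera call takes 0.05 s, during which the arm holds its last target. There are 200 camera calls.

## Working session

There is one attempt and no reset: what is moved stays moved. The work goes in short steps, Python scripts to look and compute and a tool call to move; the robot and the scene stay as the last step left them, time stands still between calls to the robot, and variables do not carry over. Pictures are saved under pics/ and viewed, at most 10 in all, crops included, and the job is handed in when it is done.

Besides the shell and the picture viewer there is one more tool, called in YAML: its name, and indented under it one key for each argument. move_arm: Moves the arm, as the interface text tells. Its arguments: {"type":"object","properties":{"plan":{"type":"array","items":{"type":"array","items":{"type":"number"}}},"force":{"type":"number"}},"required":["plan"]}

```bash
mkdir -p pics
cat > h.py <<'E'
import numpy as np, cv2
from plant import read_state, read_camera, close_job, tips_ahead
def pts(c):
    h,w=c["z_map"].shape
    K=np.array([[c["fx"],0,c["cx"]],[0,c["fy"],c["cy"]],[0,0,1.]])
    u,v=np.meshgrid(np.arange(w),np.arange(h))
    n=cv2.undistortPoints(np.stack([u,v],-1).reshape(-1,1,2).astype(np.float64),K,np.array(c["distortion"],float)).reshape(h,w,2)
    z=c["z_map"].astype(float)
    P=np.dstack([n*z[...,None],z])
    R=cv2.Rodrigues(np.array(c["rvec"],float))[0]
    W=(P-np.array(c["tvec"]).ravel())@R
    W[z==0]=np.nan
    return W
def save(c,name): cv2.imwrite("pics/"+name,c["frame"][...,::-1])
E
python3 - <<'E'
from h import *
s=read_state();print(s,tips_ahead)
for n in("scene","side"):
    c=read_camera(n);save(c,n+"0.png");np.save(n+"0.npy",pts(c)); np.save(n+"0f.npy",c["frame"])
    R=cv2.Rodrigues(np.array(c["rvec"],float))[0];print(n,-R.T@np.array(c["tvec"]).ravel())
E
```

```text
{'t': 0.0, 'q': array([-8.53948482e-02,  1.31146327e-01,  1.48928632e+00, -6.96600364e-06,
        1.52297665e+00, -8.54215968e-02]), 'dq': array([-0.0002137 ,  0.00095537, -0.0011969 ,  0.00089223,  0.00111134,
        0.00012463]), 'joint_torque': array([-1.61290725e-03, -5.59853125e+01, -4.91755986e+01,  7.67333270e-02,
        3.59135563e-02, -2.97389461e-04]), 'tool_pos': array([5.99454124e-01, 6.96028831e-05, 2.28592417e-01]), 'orientation': array([-2.22043168e+00, -2.22049183e+00,  1.84585126e-03]), 'force': array([1.57813556, 0.61023069, 0.46695544]), 'wrist_torque': array([0.00603591, 0.01519474, 0.02469067]), 'gripper_force': 0.0, 'opening': 0.09291802958833001} 0.011
scene [1.42038694 0.48855663 0.83624724]
side [ 0.3865939  -0.69515673  0.88786984]
```

View pics/scene0.png

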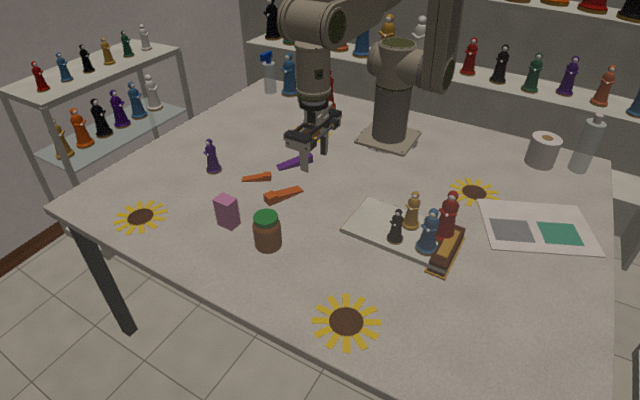

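View pics/side0.png

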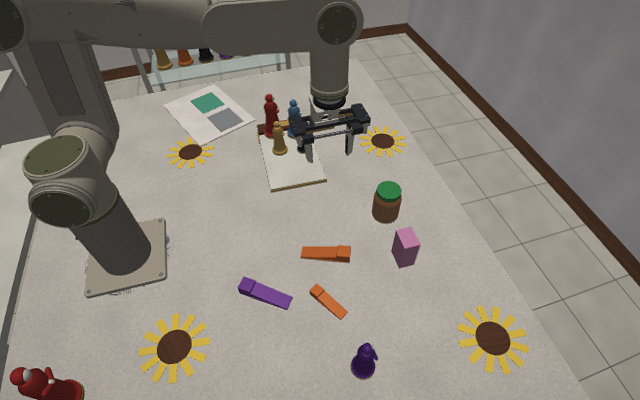

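Scene: larger orange wedge at scene (284,195) / side (327,254), small orange at scene (257,177) / side (328,301), and purple at scene (295,163) / side (265,292). The larger orange one fits the description. The board's free end is at side (270,190)-(326,181). I'll measure these and confirm with a crop.

```bash
cat > m.py <<'E'
from h import *
def fitwedge(f,W,box):
    hsv=cv2.cvtColor(f,cv2.COLOR_RGB2HSV)
    m=(hsv[...,0]<14)&(hsv[...,1]>140)&(hsv[...,2]>60)
    b=np.zeros_like(m);b[box[1]:box[3],box[0]:box[2]]=1
    m&=b&(W[...,2]>0.003)
    p=W[m];r=cv2.minAreaRect(p[:,:2].astype(np.float32))
    hi=p[p[:,2]>0.027];lo=p[p[:,2]<0.02]
    return m.sum(),r,hi.mean(0),p[:,2].max(),lo.mean(0)
if __name__=="__main__":
    for n,boxes in(("side",[(290,235,365,270),(300,275,360,325)]),("scene",[(260,183,310,206),(236,168,275,185)])):
        f=np.load(n+"0f.npy");W=np.load(n+"0.npy")
        for b in boxes: 
            try: print(n,b,fitwedge(f,W,b))
            except Exception as e: print(e)
    f=np.load("side0f.npy");W=np.load("side0.npy")
    print("corners side");
    for u,v in((270,189),(272,188),(325,180),(323,179),(298,184),(262,145),(298,170)): print(u,v,W[v,u])
    f2=np.load("scene0f.npy");W2=np.load("scene0.npy")
    for nm,X in(("side",W),("scene",W2)):
        x,y,z=X[...,0],X[...,1],X[...,2]
        m=((z>0.02)&(z<0.045)&(x>0.4)&(x<1.1)&(y<0.4)&(y>-.6)) if 0 else ((z>0.022)&(z<0.042))
        k,l,st,ce=cv2.connectedComponentsWithStats(m.astype(np.uint8))
        for i in range(1,k):
            if st[i,4]>150:
                p=X[l==i];print(nm,st[i],cv2.minAreaRect(p[:,:2].astype(np.float32)),np.median(p[:,2]))
        for nme,(u,v) in ({"jar":(388,190),"carton":(405,235),"fig":(365,352)} if nm=="side" else {"jar":(266,218),"carton":(228,203),"fig":(211,150)}).items(): print(nm,nme,X[v,u])
    cv2.imwrite("pics/crop.png",cv2.resize(np.vstack([f[160:330,225:425,::-1]]),None,fx=3,fy=3,interpolation=cv2.INTER_CUBIC))
E
python3 m.py
```

```text
side (290, 235, 365, 270) (np.int64(642), ((0.5416311025619507, -0.15806177258491516), (0.03749757260084152, 0.1346362978219986), 65.84440612792969), array([ 0.58687215, -0.17894118,  0.0310119 ]), np.float64(0.03492798789926617), array([ 0.52582566, -0.15472209,  0.01223998]))
side (300, 275, 360, 325) (np.int64(471), ((0.5078009963035583, -0.297044038772583), (0.029044385999441147, 0.10330136865377426), 32.0781364440918), array([ 0.48492043, -0.26698799,  0.02776724]), np.float64(0.029088129499716574), array([ 0.51208914, -0.30643275,  0.01136268]))
scene (260, 183, 310, 206) (np.int64(279), ((0.5458016395568848, -0.15330776572227478), (0.03778001666069031, 0.13498690724372864), 67.29021453857422), array([ 0.5915016 , -0.17185406,  0.03006682]), np.float64(0.03518326381425992), array([ 0.53287658, -0.1447893 ,  0.01174055]))
scene (236, 168, 275, 185) (np.int64(155), ((0.5092759728431702, -0.29080748558044434), (0.029810573905706406, 0.10072901099920273), 28.66739273071289), array([nan, nan, nan]), np.float64(0.026687450025194445), array([ 0.51390291, -0.29247666,  0.01026322]))
co
[... 1273 characters left out ...]
647598267, -1.6798502206802368), (0.03876660391688347, 0.7453182339668274), 89.954345703125) 0.03235762037644181
scene [372 129  35  13 155] ((0.04062921553850174, 0.015578117221593857), (0.05959855392575264, 0.13739334046840668), 17.473289489746094) 0.032185067183180024
scene [ 339  197  109   76 2756] ((0.5377287864685059, 0.26087266206741333), (0.32514551281929016, 0.18643657863140106), 87.86398315429688) 0.03133223437130532
scene jar [ 0.76292656 -0.05744231  0.1081744 ]
scene carton [ 0.75563817 -0.19941783  0.09942287]
scene fig [ 0.54742568 -0.45251167  0.09331229]m.py:9: RuntimeWarning: Mean of empty slice.
  return m.sum(),r,hi.mean(0),p[:,2].max(),lo.mean(0)
  ret = um.true_divide(
```

View pics/crop.png

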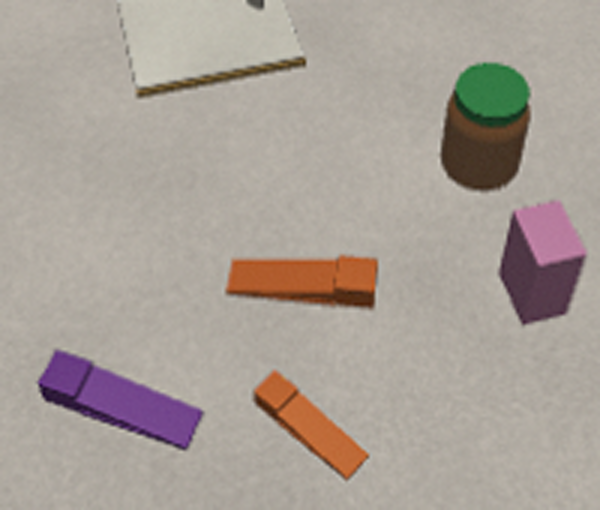

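The crop confirms the wedge: the larger orange one at crop (302,280), with its heel on the right (+x) and thin end on the left. The other orange one is clearly smaller, and the third is purple. I'll move above the heel.

move_arm:
  plan:
    - [0,0,0,-0.97,-0.06,0,93]
    - [0,0,0,-0.97,-0.06,0,93]
    - [0,0,0,-0.97,-0.06,0,93]
    - [0,0,0,-0.97,-0.06,0,93]
    - [0,0,0,-0.97,-0.06,0,93]
    - [0,0,0,-0.97,-0.06,0,93]
    - [0,0,0,-0.97,-0.06,0,93]
    - [0,0,-1,0,0,0,93]
    - [0,0,-1,0,0,0,93]
    - [0,0,-1,0,0,0,93]
  force: 15

```text
t: 1.1
tool_pos: [0.5891, -0.17, 0.2289]
orientation: [-1.841, -2.544, 0.0]
force: [-0.6, -0.1, -0.3]
opening: 0.0929
gripper_force: 0.0
```

move_arm:
  plan:
    - [0,0,-1,0,0,0.4,93]
    - [0,0,-1,0,0,0.4,93]
    - [0,0,-1,0,0,0.4,93]
    - [0,0,-1,0,0,0.4,93]
    - [0,0,-1,0,0,0.4,93]
    - [0,0,-1,0,0,0.4,93]
    - [0,0,-1,0,0,0.4,93]
    - [0,0,-1,0,0,0.4,93]
    - [0,0,0,0,0,0,93]
    - [0,0,0,0,0,0,93]

```text
t: 2.1
tool_pos: [0.5891, -0.1696, 0.1493]
orientation: [-0.658, -3.071, -0.0]
force: [1.1, 0.4, -0.2]
opening: 0.0928
gripper_force: 0.0
```

```bash
cat > look.py <<'E'
from h import *
import sys
tag=sys.argv[1]
s=read_state();R=cv2.Rodrigues(s["orientation"])[0]
print("tcp",s["tool_pos"].round(4),"ydir deg",np.degrees(np.arctan2(R[1,1],R[0,1])).round(2),"xdir",np.degrees(np.arctan2(R[1,0],R[0,0])).round(2),"zax",R[:,2].round(4),"F",s["force"].round(2),"t",s["t"])
for n in("wrist","side","scene"):
    c=read_camera(n);W=pts(c);f=c["frame"];save(c,f"{n}_{tag}.png")
    hsv=cv2.cvtColor(f,cv2.COLOR_RGB2HSV)
    m=(hsv[...,0]<14)&(hsv[...,1]>140)&(hsv[...,2]>50)&(W[...,2]>0.002)&(W[...,2]<0.06)
    m&=(W[...,1]>-0.25)&(W[...,0]>0.3)&(W[...,0]<0.75)&(W[...,1]<0.2)
    k,l,st,ce=cv2.connectedComponentsWithStats(m.astype(np.uint8))
    for i in range(1,k):
        if st[i,4]>60:
            p=W[l==i];hi=p[p[:,2]>0.027]
            print(n,st[i],"rect",cv2.minAreaRect(p[:,:2].astype(np.float32)),"heel",cv2.minAreaRect(hi[:,:2].astype(np.float32)) if len(hi)>5 else None, np.median(hi[:,2]) if len(hi) else None)
    cv2.imwrite
E
python3 look.py a
```

```text
tcp [ 0.5891 -0.1696  0.1493] ydir deg 65.82 xdir 155.82 zax [-1.1e-03  4.0e-04 -1.0e+00] F [ 1.09  0.37 -0.18] t 2.1
wrist [332  61   1 111 111] rect ((0.5379114747047424, -0.1346909999847412), (0.0001392010599374771, 0.08455996960401535), 65.97122192382812) heel None None
wrist [165 110  23  18 188] rect ((0.487379789352417, -0.2467826008796692), (0.006154261063784361, 0.01469900831580162), 89.82099151611328) heel None None
wrist [288 124  11  52  71] rect ((0.5469599366188049, -0.1765853464603424), (0.007869027554988861, 0.03874797001481056), 77.79613494873047) heel ((0.5651032328605652, -0.18001842498779297), (0.006985019892454147, 0.0010355646954849362), 58.219520568847656) 0.029930830221793485
side [301 246  50  16 644] rect ((0.5417401790618896, -0.15793225169181824), (0.03840381279587746, 0.1346411108970642), 66.14347076416016) heel ((0.587148904800415, -0.17784638702869415), (0.03651176393032074, 0.0354747399687767), 66.1441421508789) 0.031031674875918545
scene [264 186  39  19 290] rect ((0.5440133213996887, -0.15240401029586792), (0.040389012545347214, 0.13607355952262878), 65.02498626708984) heel ((0.5899046063423157, -0.1725182831287384), (0.03765682876110077, 0.03586967661976814), 64.9940185546875) 0.030228363262324993
```

View pics/wrist_a.png

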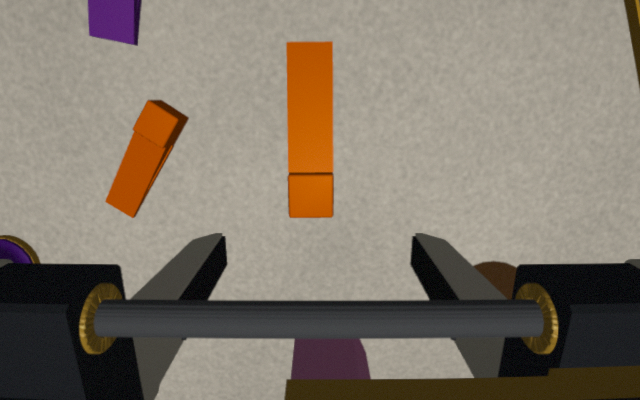

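The wrist view shows the wedge at columns 287-333 and rows 42-217. Its heel is at rows 173-217, close to square with the gripper. I'll use a looser colour mask for the wrist fit and also measure the riser edge.

```bash
sed -i 's/<14)/<22)/' look.py; python3 look.py b | grep wrist
python3 - <<'E'
from h import *
# board outline: fit lines from side & scene initial frames
for n in("side0","scene0"):
    W=np.load(n+".npy")
    m=(W[...,2]>0.022)&(W[...,2]<0.040)&(W[...,0]>.38)&(W[...,0]<.7)&(W[...,1]>.03)&(W[...,1]<.25)
    p=W[m]
    # free edge: per x-bin min y ; sides: per y-bin min / max x
    xs=np.arange(.46,.61,.01);e=np.array([[x+.005,np.sort(p[(p[:,0]>x)&(p[:,0]<x+.01)][:,1])[2]] for x in xs])
    print(n,"free edge",np.polyfit(e[:,0]-.53,e[:,1],1))
    ys=np.arange(.12,.24,.01);L=np.array([[y+.005,q.min(),q.max()] for y in ys for q in [p[(p[:,1]>y)&(p[:,1]<y+.01)][:,0]]])
    print("L",np.polyfit(L[:,0]-.1,L[:,1],1),"R",np.polyfit(L[:,0]-.1,L[:,2],1))
E
```

```text
wrist [624   0  16  86 559] rect ((0.5804568529129028, 0.09710413217544556), (0.0057581462897360325, 0.0654730424284935), 84.85922241210938) heel ((0.5658831000328064, 0.09733067452907562), (0.005683653987944126, 0.03227689117193222), 78.28116607666016) 0.02856803761372955
wrist [ 287   41   46  175 7868] rect ((0.5406426191329956, -0.15529455244541168), (0.03556331247091293, 0.13486242294311523), 66.03469848632812) heel ((0.5858617424964905, -0.17524868249893188), (0.035161398351192474, 0.03595429286360741), 66.13809204101562) 0.03167217582568506
wrist [165 108  23  19 258] rect ((0.487317830324173, -0.24658672511577606), (0.01510828360915184, 0.006764395162463188), 0.14330492913722992) heel None None
wrist [474 261  42  35 838] rect ((0.7198202013969421, -0.0514136403799057), (0.035795826464891434, 0.0053938329219818115), 67.26405334472656) heel ((0.7175967693328857, -0.05529807507991791), (0.02602224424481392, 0.0033188913948833942), 75.6626205444336) 0.0399784469925179
side0 free edge [-0.03124229  0.09712221]
L [0.03985185 0.44136403] R [0.0430667  0.61942102]
scene0 free edge [-0.03523956  0.10570561]
L [0.01911726 0.44354766] R [0.03252844 0.62360273]
```

move_arm:
  plan:
    - [0,0,0,0.02,-0.26,0.4,93]
    - [0,0,0,0,0,0.8,93]
    - [0,0,0,0,0,0.8,93]
    - [0,0,0,0,0,0.8,93]
    - [0,0,0,0,0,0.8,93]
    - [0,0,0,0,0,0.7,93]
    - [0,0,0,0,0,0.5,93]
    - [0,0,0,0,0,0.4,93]
    - [0,0,0,0,0,0.1,93]
    - [0,0,0,0,0,0,93]

```text
t: 3.4
tool_pos: [0.5863, -0.1755, 0.017]
orientation: [-0.653, -3.073, 0.0]
force: [0.5, -0.2, -0.7]
opening: 0.0927
gripper_force: 0.0
```

move_arm:
  plan:
    - [0,0,0,0,0,0,45]
    - [0,0,0,0,0,0,40]
    - [0,0,0,0,0,0,36]
    - [0,0,0,0,0,0,30]
    - [0,0,0,0,0,0,30]
    - [0,0,0,0,0,0,30]
    - [0,0,0,0,0,0,30]
    - [0,0,0,0,0,0,30]
    - [0,0,0,0,0,0,30]
    - [0,0,0,0,0,0,30]
  force: 20

```text
t: 4.4
tool_pos: [0.5864, -0.1754, 0.0171]
orientation: [-0.653, -3.073, -0.0]
force: [-0.4, 1.2, -0.4]
opening: 0.0361
gripper_force: 20.0
```

move_arm:
  plan:
    - [0,0,0,0,0,-0.4,30]
    - [0,0,0,0,0,-0.4,30]
    - [0,0,0,0.8,0,0,30]
    - [0,0,0,0.8,0,0,30]
    - [0,0,0,0.8,0,0,30]
    - [0,0,1,0,0,0,30]
    - [0,0,1,0,0,0,30]
    - [0,0,1,0,0,0,30]
    - [0,0,1,0,0,0,30]
    - [0,0,1,0,0,0,30]

```text
t: 5.4
tool_pos: [0.5322, -0.1513, 0.0384]
orientation: [1.432, 2.795, 0.0]
force: [-1.3, 0.4, -1.9]
opening: 0.036
gripper_force: 20.0
```

move_arm:
  plan:
    - [0,0,1,0,0,0,30]
    - [0,0,1,0,0,0,30]
    - [0,0,1,0,0,0,30]
    - [0,0,1,0,0,0,30]
    - [0,0,1,0,0,0,30]
    - [0,0,1,0,0,0,30]
    - [0,0,0.33,0,0,0,30]
    - [0,0,0,0.4,0,0,30]
    - [0,0,0,0.4,0,0,30]
    - [0,0,0,0,0,0,30]

```text
t: 6.4
tool_pos: [0.5324, -0.1294, 0.0374]
orientation: [-2.257, -2.185, -0.001]
force: [-1.6, -0.1, -1.7]
opening: 0.0361
gripper_force: 20.0
```

```bash
python3 look.py c
python3 - <<'E'
from h import *
# free edge of board as the wrist camera sees it
c=read_camera("wrist");W=pts(c);x,y,z=W[...,0],W[...,1],W[...,2]
m=(z>0.022)&(z<0.042)&(y>0.05)&(y<.3)
p=W[m];print(len(p))
xs=np.arange(.46,.61,.01)
e=np.array([[a+.005,np.sort(q[:,1])[3],np.median(q[:,2])] for a in xs for q in [p[(p[:,0]>a)&(p[:,0]<a+.01)]] if len(q)>20])
print(np.polyfit(e[:,0]-.53,e[:,1],1),e[:,2].mean(),p[:,0].min(),p[:,0].max())
q=p[p[:,1]<.2];print(cv2.minAreaRect(q[:,:2].astype(np.float32)))
E
```

```text
tcp [ 0.5324 -0.1294  0.0374] ydir deg -1.85 xdir 88.15 zax [ 2.e-04  5.e-04 -1.e+00] F [-1.62 -0.14 -1.74] t 6.4
wrist [  276     0    85   301 24874] rect ((0.5321187376976013, -0.07847299426794052), (0.12758176028728485, 0.037711188197135925), 88.2726058959961) heel ((0.532110869884491, -0.07873260229825974), (0.12706230580806732, 0.037711188197135925), 88.2726058959961) 0.03794410617528684
side [313 232  15  18 203] rect ((0.5339612364768982, -0.12856148183345795), (0.047865256667137146, 0.03849901258945465), 87.57256317138672) heel ((0.5339612364768982, -0.12856148183345795), (0.047865256667137146, 0.03849901258945465), 87.57256317138672) 0.05033805649546326
scene [290 181  34  25 331] rect ((0.5351524353027344, -0.07657714188098907), (0.12900851666927338, 0.04021133854985237), 88.30719757080078) heel ((0.5351317524909973, -0.07727676630020142), (0.12760865688323975, 0.04021133854985237), 88.30719757080078) 0.036698773474123064
0Traceback (most recent call last):
  File "<stdin>", line 8, in <module>
IndexError: too many indices for array: array is 1-dimensional, but 2 were indexed
```

View pics/wrist_c.png

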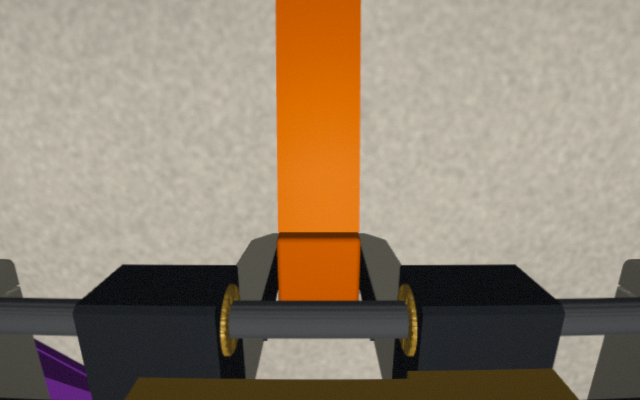

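The wrist view shows the wedge held square, at columns 276-361. I'll lower it to the table and advance the tip to just under the edge.

move_arm:
  plan:
    - [0,0,0,0,0,0.4,30]
    - [0,0,0,0,0,0.3,30]
    - [0,0,0,0,0,0.11,30]
    - [0,0,0,0.6,0,0,30]
    - [0,0,0,0.6,0,0,30]
    - [0,0,0,0.6,0,0,30]
    - [0,0,0,0.6,0,0,30]
    - [0,0,0,0.6,0,0,30]
    - [0,0,0,0.5,0,0,30]
    - [0,0,0,0,0,0,30]

```text
t: 7.6
tool_pos: [0.535, -0.0416, 0.0166]
orientation: [-2.257, -2.185, 0.0]
force: [0.2, -0.9, -1.6]
opening: 0.036
gripper_force: 20.0
```

move_arm:
  plan:
    - [0,0,0,0.3,0,0,30]
    - [0,0,0,0.3,0,0,30]
    - [0,0,0,0.3,0,0,30]
    - [0,0,0,0.3,0,0,30]
    - [0,0,0,0.2,0,0,30]
    - [0,0,0,0,0,0,30]
    - [0,0,0,0,0,0,30]
    - [0,0,0,0,0,0,30]
    - [0,0,0,0,0,0,30]
    - [0,0,0,0,0,0,30]

```text
t: 8.6
tool_pos: [0.5365, -0.0089, 0.0169]
orientation: [2.26, 2.182, -0.0]
force: [0.7, -0.5, -1.7]
opening: 0.0359
gripper_force: 20.0
```

```bash
python3 look.py d
python3 - <<'E'
import cv2
a=cv2.imread("pics/side_d.png")[100:260,220:420];b=cv2.imread("pics/scene_d.png")[140:280,250:475]
cv2.imwrite("pics/cd.png",cv2.resize(a,None,fx=4,fy=3.7,interpolation=cv2.INTER_CUBIC))
E
```

```text
tcp [ 0.5365 -0.0089  0.0169] ydir deg -2.0 xdir 88.0 zax [-0.e+00 -1.e-04 -1.e+00] F [ 0.72 -0.53 -1.74] t 8.6
wrist [   48     0   492   301 27452] rect ((0.5278253555297852, 0.04053173214197159), (0.12363407015800476, 0.1828768253326416), 88.19966125488281) heel ((0.5273959040641785, 0.040205519646406174), (0.12306156754493713, 0.18288731575012207), 87.806640625) 0.03174868456268296
side [304 202  13  19 193] rect ((0.5370453596115112, -0.0024173595011234283), (0.05938906595110893, 0.035589125007390976), 89.3219223022461) heel ((0.5369792580604553, -0.012447984889149666), (0.037909574806690216, 0.035341229289770126), 87.488525390625) 0.03095397555943654
scene [322 198  30  23 270] rect ((0.5410570502281189, 0.03528089448809624), (0.10834478586912155, 0.04123927652835846), 84.82179260253906) heel ((0.5359023809432983, 0.003268420696258545), (0.04447340965270996, 0.022345902398228645), 29.43693733215332) 0.03023232904301449
```

View pics/cd.png

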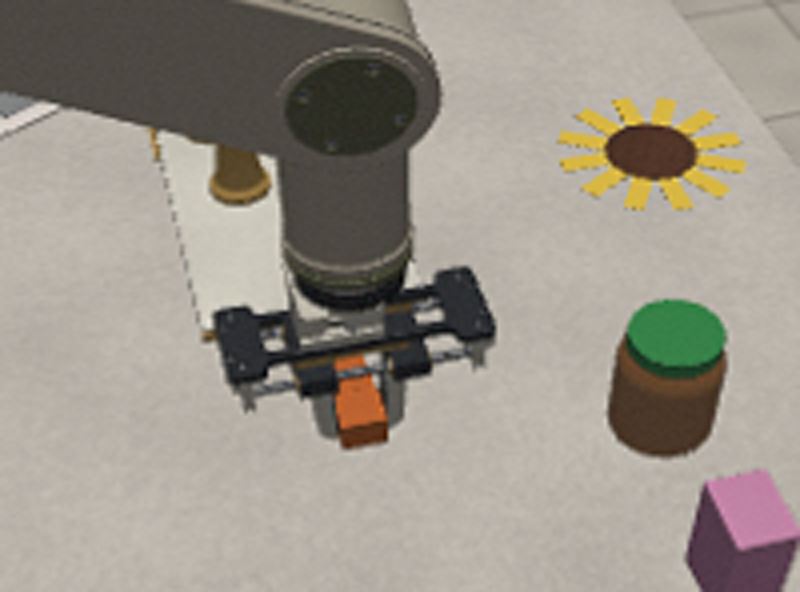

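The side crop shows the heel at crop (362,410) in the gripper and the ramp heading for the board's middle. Next I'll get the edge from the wrist view.

Run:
```python
from h import *
c=read_camera("wrist");W=pts(c);x,y,z=W[...,0],W[...,1],W[...,2]
m=(z>0.022)&(z<0.042)&(y>0.05)&(y<.3)&(abs(x-.538)>.024)
p=W[m];print(len(p))
xs=np.arange(.45,.62,.01)
e=np.array([[a+.005,np.sort(q[:,1])[3],np.median(q[:,2])] for a in xs for q in [p[(p[:,0]>a)&(p[:,0]<a+.01)]] if len(q)>20])
print(np.polyfit(e[:,0]-.53,e[:,1],1),e[:,2].mean(),p[:,0].min(),p[:,0].max(),p[:,1].max())
t=W[(z<.01)&(y<.09)&(y>.0)];print("table z",np.median(t[:,2]))
```

```text
3329
[-0.03602269  0.09896223] 0.02807103726538828 0.4383309625468036 0.6211097838170985 0.10554208570328813
table z -0.00018961095184350494
```

move_arm:
  plan:
    - [0,0,0,0.05,-0.04,0,30]
    - [0,0,0,0.05,-0.04,0,30]
    - [0,0,0,0.05,-0.04,0,30]
    - [0,0,0,0.05,-0.04,0,30]
    - [0,0,0,0.05,-0.04,0,30]
    - [0,0,0,0.05,-0.04,0,30]
    - [0,0,0,0.05,-0.04,0,30]
    - [0,0,0,0.05,-0.04,0,30]
    - [0,0,0,0.05,0,0,30]
    - [0,0,0,0.05,0,0,30]

```text
t: 9.8
tool_pos: [0.529, 0.0042, 0.0169]
orientation: [2.259, 2.183, 0.0]
force: [0.1, 0.3, -0.7]
opening: 0.036
gripper_force: 20.0
```

move_arm:
  plan:
    - [0,0,0,0.03,0,0,30]
    - [0,0,0,0.03,0,0,30]
    - [0,0,0,0.03,0,0,30]
    - [0,0,0,0.03,0,0,30]
    - [0,0,0,0.03,0,0,30]
    - [0,0,0,0.03,0,0,30]
    - [0,0,0,0.03,0,0,30]
    - [0,0,0,0,0,0,30]
    - [0,0,0,0,0,0,30]
    - [0,0,0,0,0,0,30]

```text
t: 10.8
tool_pos: [0.5291, 0.0093, 0.0169]
orientation: [-2.26, -2.183, 0.0]
force: [0.2, -0.5, -1.4]
opening: 0.0358
gripper_force: 20.0
```

```bash
cat > f.py <<'E'
from h import *
F=[];P=[]
for i in range(6): 
    s=read_state();F.append(s["force"]);P.append(s["tool_pos"]);read_camera("side") if i<5 else 0
print(np.mean(F,0).round(2),np.std(F,0).round(2),np.mean(P,0).round(4),s["t"])
E
python3 f.py
```

```text
[-0.18 -0.04 -1.3 ] [0.22 0.35 0.32] [0.5291 0.0093 0.0169] 11.05
```

move_arm:
  plan:
    - [0,0,0,0.03,0,0,30]
    - [0,0,0,0.03,0,0,30]
    - [0,0,0,0.03,0,0,30]
    - [0,0,0,0.03,0,0,30]
    - [0,0,0,0.03,0,0,30]
    - [0,0,0,0.03,0,0,30]
    - [0,0,0,0.03,0,0,30]
    - [0,0,0,0.03,0,0,30]
    - [0,0,0,0,0,0,30]
    - [0,0,0,0,0,0,30]

```text
t: 12.05
tool_pos: [0.5293, 0.0154, 0.0169]
orientation: [2.259, 2.183, -0.0]
force: [1.0, 0.2, -1.2]
opening: 0.0355
gripper_force: 20.0
```

```bash
python3 f.py
```

```text
[ 0.31 -0.16 -1.18] [0.41 0.28 0.31] [0.5294 0.0154 0.0169] 12.3
```

move_arm:
  plan:
    - [0,0,0,0.03,0,0,30]
    - [0,0,0,0.03,0,0,30]
    - [0,0,0,0.03,0,0,30]
    - [0,0,0,0.03,0,0,30]
    - [0,0,0,0.03,0,0,30]
    - [0,0,0,0.03,0,0,30]
    - [0,0,0,0,0,0,30]
    - [0,0,0,0,0,0,30]
    - [0,0,0,0,0,0,30]
    - [0,0,0,0,0,0,30]

```text
t: 13.3
tool_pos: [0.5295, 0.0198, 0.0169]
orientation: [2.26, 2.183, -0.0]
force: [-0.1, 0.2, -1.3]
opening: 0.036
gripper_force: 20.0
```

```bash
python3 f.py
```

```text
[ 0.06  0.04 -1.2 ] [0.45 0.62 0.27] [0.5295 0.0198 0.0169] 13.55
```

move_arm:
  plan:
    - [0,0,0,0.03,0,0,30]
    - [0,0,0,0.03,0,0,30]
    - [0,0,0,0.03,0,0,30]
    - [0,0,0,0.03,0,0,30]
    - [0,0,0,0.03,0,0,30]
    - [0,0,0,0.03,0,0,30]
    - [0,0,0,0,0,0,30]
    - [0,0,0,0,0,0,30]
    - [0,0,0,0,0,0,30]
    - [0,0,0,0,0,0,30]

```text
t: 14.55
tool_pos: [0.5297, 0.0243, 0.0169]
orientation: [2.26, 2.183, -0.0]
force: [-0.1, -0.2, -0.9]
opening: 0.0361
gripper_force: 20.0
```

```bash
python3 f.py
```

```text
[ 0.11 -0.13 -1.34] [0.3  0.55 0.39] [0.5296 0.0243 0.0169] 14.8
```

move_arm:
  plan:
    - [0,0,0,0.03,0,0,30]
    - [0,0,0,0.03,0,0,30]
    - [0,0,0,0.03,0,0,30]
    - [0,0,0,0.03,0,0,30]
    - [0,0,0,0.03,0,0,30]
    - [0,0,0,0.03,0,0,30]
    - [0,0,0,0,0,0,30]
    - [0,0,0,0,0,0,30]
    - [0,0,0,0,0,0,30]
    - [0,0,0,0,0,0,30]

```text
t: 15.8
tool_pos: [0.5298, 0.0288, 0.0169]
orientation: [2.26, 2.183, -0.0]
force: [-0.0, 0.8, -1.6]
opening: 0.0357
gripper_force: 20.0
```

```bash
python3 f.py
```

```text
[-0.06  0.29 -1.44] [0.48 0.47 0.14] [0.5298 0.0288 0.0169] 16.05
```

move_arm:
  plan:
    - [0,0,0,0.03,0,0,30]
    - [0,0,0,0.03,0,0,30]
    - [0,0,0,0.03,0,0,30]
    - [0,0,0,0.03,0,0,30]
    - [0,0,0,0.03,0,0,30]
    - [0,0,0,0.03,0,0,30]
    - [0,0,0,0,0,0,30]
    - [0,0,0,0,0,0,30]
    - [0,0,0,0,0,0,30]
    - [0,0,0,0,0,0,30]

```text
t: 17.05
tool_pos: [0.53, 0.0333, 0.0169]
orientation: [2.26, 2.183, 0.0]
force: [-0.9, 0.3, -1.1]
opening: 0.0359
gripper_force: 20.0
```

```bash
python3 f.py
```

```text
[-0.05  0.02 -0.85] [0.45 0.4  0.3 ] [0.53   0.0333 0.0169] 17.3
```

move_arm:
  plan:
    - [0,0,0,0.03,0,0,30]
    - [0,0,0,0.03,0,0,30]
    - [0,0,0,0.03,0,0,30]
    - [0,0,0,0.03,0,0,30]
    - [0,0,0,0.03,0,0,30]
    - [0,0,0,0.03,0,0,30]
    - [0,0,0,0,0,0,30]
    - [0,0,0,0,0,0,30]
    - [0,0,0,0,0,0,30]
    - [0,0,0,0,0,0,30]

```text
t: 18.3
tool_pos: [0.53, 0.0377, 0.0168]
orientation: [-2.259, -2.183, 0.0]
force: [-0.3, -3.4, -4.1]
opening: 0.0359
gripper_force: 20.0
```

```bash
python3 f.py
```

```text
[-0.33 -3.5  -3.73] [0.47 0.49 0.36] [0.53   0.0378 0.0168] 18.55
```

Contact: Fy is about -3.5 N with the tip about 57 mm in. I'll release, slide back straddling the heel, close, and push from behind.

move_arm:
  plan:
    - [0,0,0,0,0,0,50]
    - [0,0,0,0,0,0,60]
    - [0,0,0,0,0,0,60]
    - [0,0,0,0,0,0,60]
    - [0,0,0,-0.4,0,0,60]
    - [0,0,0,-0.4,0,0,60]
    - [0,0,0,-0.4,0,0,60]
    - [0,0,0,-0.4,0,0,60]
    - [0,0,0,-0.1,0,0,60]
    - [0,0,0,0,0,0,60]

```text
t: 19.55
tool_pos: [0.5286, -0.0054, 0.0169]
orientation: [-2.261, -2.181, -0.0]
force: [-0.4, 0.1, -0.1]
opening: 0.0602
gripper_force: 0.0
```

move_arm:
  plan:
    - [0,0,0,0,0,0,20]
    - [0,0,0,0,0,0,0]
    - [0,0,0,0,0,0,0]
    - [0,0,0,0,0,0,0]
    - [0,0,0,0,0,0,0]
    - [0,0,0,0,0,0,0]
    - [0,0,0,0,0,0,0]
    - [0,0,0,0,0,0,0]
    - [0,0,0,0,0,0,0]
    - [0,0,0,0,0,0,0]

```text
t: 20.55
tool_pos: [0.5287, -0.0046, 0.0169]
orientation: [2.26, 2.183, 0.0]
force: [-0.3, 0.1, -0.2]
opening: 0.0002
gripper_force: 0.0
```

```bash
python3 f.py; python3 look.py e
```

```text
[-0.17  0.08  0.27] [0.41 0.29 0.54] [ 0.5287 -0.0046  0.0169] 20.8
tcp [ 0.5286 -0.0046  0.0169] ydir deg -1.98 xdir 88.02 zax [-0.  0. -1.] F [-0.52  0.01 -0.02] t 20.8
wrist [   70     8   490   215 20535] rect ((0.5283809304237366, 0.06107310205698013), (0.08344920724630356, 0.18259678781032562), 87.94718933105469) heel ((0.5283809304237366, 0.06107310205698013), (0.08344920724630356, 0.18259678781032562), 87.94718933105469) 0.031572859441049
scene [329 201  25  19 195] rect ((0.5316352248191833, 0.05758678913116455), (0.07222169637680054, 0.04031552001833916), 87.24872589111328) heel ((0.5320507287979126, 0.03863166645169258), (0.03795141354203224, 0.03419461473822594), 0.17134197056293488) 0.030149763130886367
```

View pics/wrist_e.png

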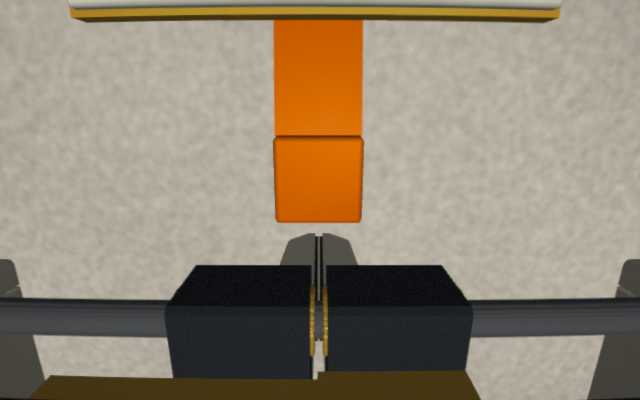

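The wrist view shows the wedge square under the brass edge at rows 20-222, near the board's middle. The closed fingers are centred behind the heel at (318,240).

move_arm:
  plan:
    - [0,0,0,0.1,0,0,0]
    - [0,0,0,0.1,0,0,0]
    - [0,0,0,0.1,0,0,0]
    - [0,0,0,0.1,0,0,0]
    - [0,0,0,0.1,0,0,0]
    - [0,0,0,0.05,0,0,0]
    - [0,0,0,0.05,0,0,0]
    - [0,0,0,0,0,0,0]
    - [0,0,0,0,0,0,0]
    - [0,0,0,0,0,0,0]

```text
t: 21.95
tool_pos: [0.5291, 0.01, 0.0169]
orientation: [2.26, 2.182, -0.001]
force: [0.3, -5.7, -0.3]
opening: 0.0004
gripper_force: 2.6
```

```bash
python3 f.py
```

```text
[-0.68 -5.31  0.07] [0.73 0.43 0.39] [0.5291 0.01   0.0169] 22.2
```

move_arm:
  plan:
    - [0,0,0,0.01,0,0,0]
    - [0,0,0,0.01,0,0,0]
    - [0,0,0,0.01,0,0,0]
    - [0,0,0,0.01,0,0,0]
    - [0,0,0,0.01,0,0,0]
    - [0,0,0,0.01,0,0,0]
    - [0,0,0,0,0,0,0]
    - [0,0,0,0,0,0,0]
    - [0,0,0,0,0,0,0]
    - [0,0,0,0,0,0,0]

```text
t: 23.2
tool_pos: [0.5292, 0.0112, 0.0169]
orientation: [2.259, 2.182, -0.001]
force: [-0.1, -7.4, -0.4]
opening: 0.0007
gripper_force: 3.3
```

```bash
python3 f.py
```

```text
[-0.59 -6.48 -0.26] [0.59 0.5  0.33] [0.5292 0.0112 0.0169] 23.45
```

move_arm:
  plan:
    - [0,0,0,0.01,0,0,0]
    - [0,0,0,0.01,0,0,0]
    - [0,0,0,0.01,0,0,0]
    - [0,0,0,0.01,0,0,0]
    - [0,0,0,0.01,0,0,0]
    - [0,0,0,0.01,0,0,0]
    - [0,0,0,0,0,0,0]
    - [0,0,0,0,0,0,0]
    - [0,0,0,0,0,0,0]
    - [0,0,0,0,0,0,0]

```text
t: 24.45
tool_pos: [0.5293, 0.0124, 0.0169]
orientation: [2.259, 2.182, -0.001]
force: [-0.1, -7.4, 0.3]
opening: 0.0006
gripper_force: 4.1
```

```bash
python3 f.py
```

```text
[-0.33 -7.7   0.17] [0.24 0.17 0.27] [0.5293 0.0124 0.0169] 24.7
```

move_arm:
  plan:
    - [0,0,0,0.01,0,0,0]
    - [0,0,0,0.01,0,0,0]
    - [0,0,0,0.01,0,0,0]
    - [0,0,0,0.01,0,0,0]
    - [0,0,0,0,0,0,0]
    - [0,0,0,0,0,0,0]
    - [0,0,0,0,0,0,0]
    - [0,0,0,0,0,0,0]
    - [0,0,0,0,0,0,0]
    - [0,0,0,0,0,0,0]

```text
t: 25.7
tool_pos: [0.5293, 0.0132, 0.0169]
orientation: [2.259, 2.182, -0.002]
force: [-0.4, -8.9, -0.7]
opening: 0.0007
gripper_force: 4.6
```

```bash
python3 f.py
```

```text
[-0.55 -8.94 -0.08] [0.41 0.54 0.36] [0.5293 0.0132 0.0169] 25.95
```

Push is 8.9 N with a slope of about 1.1 N/mm, so the friction ratio is about 0.8 and the load about 11 N. I'll back off.

move_arm:
  plan:
    - [0,0,0,-0.1,0,0,0]
    - [0,0,0,-0.3,0,0,0]
    - [0,0,0,-0.5,0,0,0]
    - [0,0,0,-0.5,0,0,0]
    - [0,0,0,-0.4,0,-0.4,0]
    - [0,0,0,-0.4,0,-0.6,0]
    - [0,0,0,0,0,-0.6,0]
    - [0,0,0,0,0,-0.6,0]
    - [0,0,0,0,0,0,0]
    - [0,0,0,0,0,0,0]

```text
t: 26.95
tool_pos: [0.5281, -0.0403, 0.0728]
orientation: [2.258, 2.182, 0.002]
force: [-0.3, -0.2, 0.5]
opening: 0.0
gripper_force: 0.0
```

```bash
python3 f.py; python3 look.py z
```

```text
[-0.4   0.04 -0.15] [0.59 0.26 0.36] [ 0.5271 -0.0402  0.0715] 27.2
tcp [ 0.5267 -0.0402  0.071 ] ydir deg -1.96 xdir 88.04 zax [-1.6e-03  3.0e-04 -1.0e+00] F [0.02 0.43 0.02] t 27.2
wrist [ 286    0   69  119 8032] rect ((0.5294149518013, 0.054003141820430756), (0.06095254421234131, 0.03563341870903969), 87.97856140136719) heel ((0.529030442237854, 0.041261397302150726), (0.0354577861726284, 0.03550306707620621), 87.97856140136719) 0.031740930509238985
wrist [ 597  191   43   95 2534] rect ((0.7238789796829224, -0.061449114233255386), (0.06497211754322052, 0.019807230681180954), 81.93205261230469) heel ((0.7165616750717163, -0.05757565796375275), (0.024204861372709274, 0.003968716599047184), 79.40242767333984) 0.03000323427149642
scene [330 201  24  17 174] rect ((0.5324875116348267, 0.0594792515039444), (0.06855495274066925, 0.03704771026968956), 87.85948944091797) heel ((0.5316373109817505, 0.0420377217233181), (0.036290764808654785, 0.03426096588373184), 0.09823281317949295) 0.03016677711259733
```

View pics/wrist_z.png

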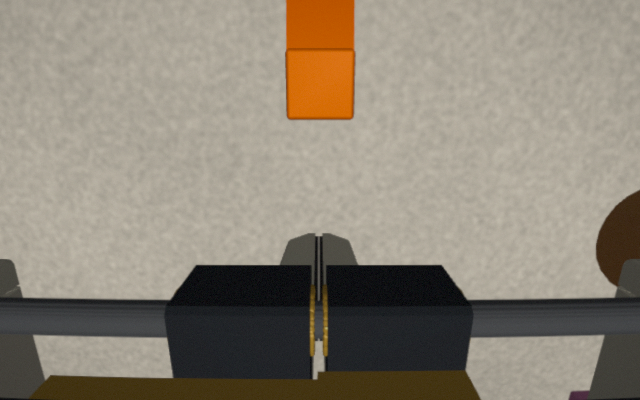

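The wrist view shows the heel at (320,84), square, in place and with nothing touching it. Handing in.

```bash
python3 -c "
from plant import close_job
print(close_job())"
```

```text
the job is handed in; nothing more can be done
None
```

The larger orange wedge is jammed square under the middle of the riser's free end, let go and handed in; from the final push of about 9 N I estimate the board bears on it with about 11 N (not measured directly), and the judge returned no verdict.

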